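Seat a printing block and hold the index pin out

TASK

The carved printing block sits cocked in the recess of the printing jig. Press its raised end down until the block lies level and flush in the recess, then take the round knob of the sprung index plunger, pull it fully up and keep it up: finish while still holding it there, pin clear of its hole, with the block still flush, so that I can shift the bed. Do not push the ink bottle, tape roll or glue stick about.

Things in the scene. Friction and masses are not known exactly. Their poses are not given: they have to be found in the camera images.
- jig: The printing jig, fixed: a wooden board 220 (x) x 330 (y) x 16 mm; on it a plywood bed 180 x 270 mm, top 36 mm above the table, between two aluminium rails along y, tops 38 mm above the table. Origin: centre of the board's underside, on the table. x: away from the robot at yaw 0, y: along the jig, z up.
- recess (a point): Centre of the mouth of the recess in the middle of the jig's bed, level with the bed's top, 36 mm above the table. The recess is 112 mm (x) by 82 mm (y), 12 mm deep. Axes as the jig's.
- plunger_yoke: Fixed steel yoke that carries the sprung index plunger, on the bed 97 mm from the recess's centre along the jig's y, on either side (varies). 58 (jig x) x 26 x 34 mm high; origin: centre of its underside, 36 mm above the table.
- push_grip: Not to be used: a fixed push grip on the other side of the recess, 97 mm from its centre: a dark wooden bar 64 mm long and 18 mm thick lying along the jig's x on a steel post, top 64 mm above the bed. Origin: centre of its foot, 36 mm above the table.
- block_top (a point): Centre of the top face of the printing block: a loose flat wooden plate 110 (x) x 80 (y) x 12 mm with a dark leaf outline on top, 0.12 kg. It lies in the recess with its -x end (nearer the robot) held up about 6 to 8 mm by a brass lifter bar. Seated, this point coincides with recess, and its axes too.
- block_raised_end (a point): Point on the block's top face on its long centre line, 40 mm from the centre toward the raised (-x) end: a good place to press. Seated, it is level with the bed (36 mm above the table).
- lifter (a joint): How far the brass lifter bar under the block's raised end is pushed down, m: 0 fully up, 0.008 fully down (level with the recess floor). It is friction-held: it gives way at about 6 N, has no spring and stays where it is pushed.
- plunger_knob (a point): Centre of the plunger's knob: a black upright cylinder 24 mm in diameter, 23 mm high, on a steel stem 8 mm thick. With the pin in its hole this point is 91 mm above the table, straight above the yoke's centre; 10 mm of free stem lies between knob and yoke. Pull straight up.
- plunger (a joint): How far the plunger is pulled up, m: 0 pin fully in its hole, 0.016 fully back against its stop; the pin leaves the hole at 0.010. A spring pulls it back down with about 5 N at 0 and 11 N at 0.016; let go, it snaps back.
- ink_bottle: Bystander: square ink bottle 44 x 44 x 57 mm standing behind the jig; origin at the centre of its underside.
- tape_roll: Bystander: roll of brown tape 90 mm in diameter, 48 mm high, lying behind the jig; origin at the centre of its underside.
- glue: Bystander: upright glue stick 26 mm in diameter, 89 mm high, standing beside the jig's +y end; origin at the centre of its underside.

How it is judged:
By the outcome, as a careful person would: the job done as asked, in the order asked, and still so for the second after the job is handed in, while the arm keeps its last pose, push and grip.
It also fails if it takes over 35 s, if anything falls off the work surface, if the arm or the gripper's body presses on something with over 40 N, if the wrist force passes 120 N, or if a joint passes its speed limit or range.

ROBOT

A 6-joint arm with a two-finger parallel gripper is mounted at the origin on a cart in front of the work surface, level with it; the furniture and walls round the work are solid. World frame = base frame: x ahead of the robot, y to its left, z up, the work surface at z = 0. Lengths are in m, angles in rad, forces in N, time in s.
With the tool pointing down it reaches from about 0.3 to 0.775 m from the base axis. Payload 14.6 kg.
Tool frame: the origin (TCP) lies on the centre line of the jaws, within the pads' length; the fingertips stand ctrl.tcp_to_tips ahead of it and the grasp point (between the pads) lies 2 mm behind it (ctrl.tcp_to_tips is the distance from the TCP to the fingertips, in m); z points along the fingers, y is the line along which they close (so a half turn about z gives the same grasp; the last joint's range is limited). The gripper opens to 94 mm and grips with 3 to 60 N. Pads are 16 mm wide; open, the fingers measure 119 mm over their backs; the gripper's body (75 mm by 177 mm) begins 78 mm behind the grasp point.
Start: joints at [-1.397, 0.3, 1.521, -0, 1.321, -0.067], TCP at [0.131, -0.534, 0.222] pointing down, gripper open.
Joint ranges: [-3.03, 3.03], [-0.79, 2.21], [0.23, 2.52], [-1.04, 4.18], [0, 3.07], [-2.55, 2.55]. Speed limits (rad/s): [2.22, 2.22, 2.57, 3.14, 3.14, 3.14].

INTERFACE

Orientations are given as [roll, pitch, yaw] about the fixed x, y, z axes, in that order (R = Rz(yaw) Ry(pitch) Rx(roll)).
In Python, from station import telemetry, viewer, hand_in, ctrl gives the robot as it stands.
- The arm moves only by the tool step_arm, never from a script. Its argument "plan" is a list of rows, each an object of numbers: "dx", "dy", "dz": the shift along the tool's x, y, z scaled (see below); "rx", "ry", "rz": the turn, a rotation vector about the tool's x, y, z scaled (see below); "claw": the closure, from 0 (fully open) to 1 (shut). In form: [{"dx": .., "dy": .., "dz": .., "rx": .., "ry": .., "rz": .., "claw": ..}, ...]. A call has 1 to 10 rows; each row shifts and turns the commanded pose from where the row before left it, along the tool's axes as they then stand; what a row does not reach is not made up. The controller multiplies each number of a shift by 0.1 m and each number of a turn by 90 degrees. A row lasts 1/10 s, in which the tool goes at most 50 mm and 8.59 degrees, less where a joint would pass 70% of its speed; a pose out of reach is approached as far as the arm can. A call with a number of a shift or a turn outside -1 to 1 is refused whole. A call with a gripper value outside its range is refused whole. The fingers move at their own pace and stop on an object; "grip_force" is the grip in N (left out, the last holds). Time passes only in rows, so rows that do not move let the fingers close. It gives the time, the measured TCP pose, the force, the opening and the grip force at its end, in the units of the state.
- telemetry.get_obs(): the state, without advancing time (a new reading comes with each control period).
- viewer.camera(name): name is "side" or "top" or "wrist"; returns a dict with "img" (384x512x3 uint8, red, green, blue), "z_map" (384x512 float32, m along the optical axis (not along the pixel's ray), 0 where there is no reading), "fx", "fy", "cx", "cy" (pixels), "R" (3x3) and "t" (3): a world point X has camera coordinates R X + t; the wrist camera has in their place "tool_from_camera" (4x4, takes a point from camera to tool coordinates, whose origin is the TCP and whose axes are the flange's). Camera axes: x right, y down, z forward; pixel columns grow to the right and rows downward; lengths in m; the calibration is good to about 2 mm. A picture is of the moment at which its call begins: read the wrist's pose just before it.
- hand_in(): hands the job in; it is judged then, once.
Trained networks look in a picture, given as the dict that the camera call returned (one of the last four; its "shot" number tells which), for a name from the list of things; names that differ only in an ending like _2 or _b are one class to them, and where a whole thing is asked for, a point or a joint stands for the part that bears it (a point fixed in the world has none). Each returns a list of dicts, best first, with "score" (0 to 1); they miss things now and then, are a little off and sometimes report something else, mostly with a low value. They report only what shows in the picture. A call takes as long as a camera call.
- viewer.recognise(target, picture): "rect" ([left, top, right, bottom] in pixels, round what is visible of it).
The state is a dict: "time_s": time; "qpos": joint angles; "joint_vel": joint speeds; "tau": joint torques, N m; "ee_pos": TCP position; "eef_rot": TCP orientation; "force": force on the tool from outside, world axes, zero at the start; "moment": the same for the moment, N m; "grip_width": finger opening in m; "grip_force": force on a finger pad.
Only numpy, scipy, OpenCV 4.12 (cv2) and the standard library are available. Lean on these libraries where they do the work, as an engineer would, in place of code of your own. Each camera call takes 0.05 s, during which the arm holds its last target. There are 200 camera calls.

## Working session

There is one attempt and no reset: what is moved stays moved. The work goes in short steps, Python scripts to look and compute and a tool call to move; the robot and the scene stay as the last step left them, time stands still between calls to the robot, and variables do not carry over. Pictures are saved under pics/ and viewed, at most 10 in all, crops included, and the job is handed in when it is done.

Besides the shell and the picture viewer there is one more tool, called after "Request:" by a JSON object that holds its "fn" and its "kwargs". step_arm: Moves the arm, as the interface text tells. Shifts and turns lie within -1 to 1; 1 stands for 0.1 m of shift or 90 degrees of turn. Its arguments: {"type":"object","properties":{"plan":{"type":"array"},"grip_force":{"type":"number"}},"required":["plan"]}

```bash
mkdir -p pics
cat > h.py <<'E'
import numpy as np, cv2
from scipy.spatial.transform import Rotation as Ro
from station import telemetry, viewer, hand_in, ctrl
def pts(c,o=None):
    v,u=np.mgrid[0:384,0:512]; z=c["z_map"]
    P=np.stack([(u-c["cx"])/c["fx"]*z,(v-c["cy"])/c["fy"]*z,z],-1)
    if "R" in c: return (P-c["t"])@c["R"]
    T=c["tool_from_camera"]; P=P@T[:3,:3].T+T[:3,3]
    return P@Ro.from_euler("xyz",o["eef_rot"]).as_matrix().T+o["ee_pos"]
def save(c,n): cv2.imwrite("pics/"+n,c["img"][:,:,::-1])
E
python3 - <<'E'
from h import *
o=telemetry.get_obs(); print(o, ctrl.tcp_to_tips)
ims=[]
for n in ["top","side"]:
    c=viewer.camera(n); P=pts(c); ims.append(c["img"])
    for k in ["jig","plunger_yoke","push_grip","plunger_knob","block_top","ink_bottle","tape_roll","glue"]:
        for d in viewer.recognise(k,c)[:2]:
            l,t,r,b=map(int,d["rect"]); m=P[(t+b)//2,(l+r)//2]
            q=P[t:b,l:r].reshape(-1,3)
            print(n,k,round(d["score"],2),d["rect"],m.round(3),"zmax",np.percentile(q[:,2],98).round(3))
    save(c,n+".png")
E
```

```text
{'time_s': 0.0, 'qpos': array([-1.39664559e+00,  3.00508542e-01,  1.52156821e+00,  2.79653843e-06,
        1.32070214e+00, -6.65896751e-02]), 'joint_vel': array([-0.00059072,  0.00139993, -0.00042617,  0.00040893, -0.00020644,
        0.00150268]), 'tau': array([ 1.67595554e-04, -5.31812382e+01, -3.52732265e+01,  7.07774330e-02,
        2.44353869e-02, -1.44768687e-04]), 'ee_pos': array([ 0.13109383, -0.53390243,  0.22187123]), 'eef_rot': array([-3.14040922e+00, -8.16357722e-05,  2.40739669e-01]), 'force': array([-0.04638993, -0.29718956,  0.26266508]), 'moment': array([ 0.03906573, -0.03209723, -0.0240458 ]), 'grip_force': 0.0, 'grip_width': 0.09403743585656113} 0.017
top jig 0.59 [190.5, 143.9, 338.6, 280.5] [0.547 0.175 0.042] zmax 0.088
top plunger_yoke 0.64 [287.6, 169.4, 309.4, 193.8] [0.596 0.082 0.099] zmax 0.102
top plunger_yoke 0.53 [228.9, 219.2, 249.2, 243.8] [0.501 0.248 0.1  ] zmax 0.105
top push_grip 0.57 [286.2, 171.5, 308.3, 194.9] [0.594 0.084 0.096] zmax 0.102
top plunger_knob 0.41 [230.6, 222.1, 242.4, 231.6] [0.514 0.251 0.104] zmax 0.106
top block_top 0.62 [242.
[... 450 characters left out ...]
 0.91 [180.1, 174.6, 320.2, 298.4] [0.576 0.063 0.1  ] zmax 0.091
side jig 0.45 [219.3, 174.3, 228.9, 192.0] [0.508 0.242 0.094] zmax 0.105
side plunger_yoke 0.57 [212.5, 174.6, 239.0, 205.3] [0.511 0.247 0.07 ] zmax 0.103
side plunger_yoke 0.53 [219.8, 172.5, 232.8, 197.7] [0.513 0.241 0.092] zmax 0.104
side push_grip 0.74 [245.9, 224.8, 277.8, 256.6] [0.6   0.075 0.073] zmax 0.1
side block_top 0.72 [212.7, 202.9, 271.8, 242.0] [0.553 0.159 0.041] zmax 0.1
side ink_bottle 0.85 [297.0, 206.1, 320.4, 232.0] [0.716 0.171 0.039] zmax 0.058
side tape_roll 0.87 [276.7, 175.6, 309.0, 208.2] [0.691 0.316 0.002] zmax 0.049
side glue 0.31 [275.3, 174.4, 310.5, 211.8] [ 0.691  0.316 -0.002] zmax 0.056
```

Run:
```python
import cv2,numpy as np
a=cv2.imread("pics/top.png")[120:300,170:360];b=cv2.imread("pics/side.png")[160:310,170:340]
a=cv2.resize(a,(400,380),interpolation=3);b=cv2.resize(b,(400,380),interpolation=3)
cv2.imwrite("pics/v1.png",np.hstack([a,b]))
```

```text
(no output)
```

View pics/v1.png

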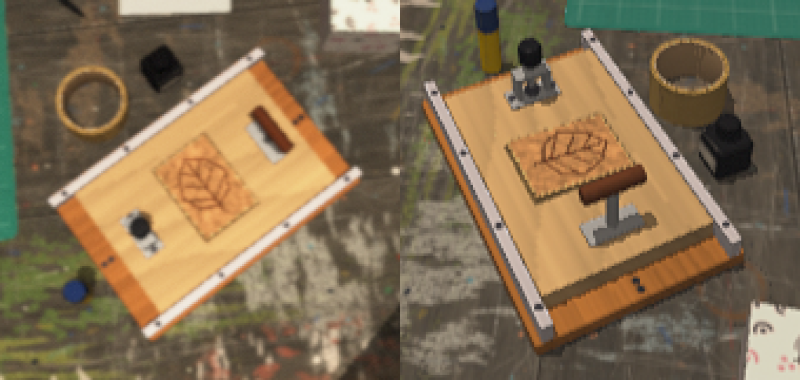

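The picture shows the knobbed yoke at the jig's +y end (top view, near px 237,226). The push grip is at 297,182, the leaf block lies between them, and the glue stick is just past the +y end. Jig yaw is about 0.44. I'll go over the raised end with the fingers closed.

Request:
{"fn": "step_arm", "kwargs": {"plan": [{"dx": 0.27, "dy": -0.285, "claw": 1}, {"dx": 0.27, "dy": -0.285, "claw": 1}, {"dx": 0.27, "dy": -0.285, "claw": 1}, {"dx": 0.27, "dy": -0.285, "claw": 1}, {"dx": 0.27, "dy": -0.285, "claw": 1}, {"dx": 0.27, "dy": -0.285, "claw": 1}, {"dx": 0.27, "dy": -0.285, "claw": 1}, {"dx": 0.27, "dy": -0.285, "claw": 1}, {"dx": 0.27, "dy": -0.285, "claw": 1}, {"dx": 0.27, "dy": -0.285, "claw": 1}]}}

```text
$.plan[0]: bad value
```

Request:
{"fn": "step_arm", "kwargs": {"plan": [{"dx": 0.27, "dy": -0.285, "claw": 1}, {"dx": 0.27, "dy": -0.285, "claw": 1}, {"dx": 0.27, "dy": -0.285, "claw": 1}, {"dx": 0.27, "dy": -0.285, "claw": 1}, {"dx": 0.27, "dy": -0.285, "claw": 1}, {"dx": 0.27, "dy": -0.285, "claw": 1}, {"dx": 0.27, "dy": -0.285, "claw": 1}, {"dx": 0.27, "dy": -0.285, "claw": 1}, {"rz": -0.065, "claw": 1}, {"rz": -0.065, "claw": 1}]}}

```text
$.plan[0]: bad value
```

Run:
```python
from h import *
o=telemetry.get_obs(); print(o["time_s"],o["ee_pos"],o["eef_rot"],o["grip_width"],o["force"])
c=viewer.camera("wrist"); P=pts(c,o); np.savez("w.npz",P=P,img=c["img"])
for k in ["plunger_yoke","plunger_knob","push_grip","block_top"]:
    for d in viewer.recognise(k,c)[:2]:
        l,t,r,b=map(int,d["rect"]); print(k,round(d["score"],2),d["rect"],P[(t+b)//2,(l+r)//2].round(3))
save(c,"w1.png")
```

```text
0.9 [ 0.13115788 -0.53412192  0.22246174] [3.14156858e+00 2.09267783e-05 2.40796263e-01] 0.09407932768938237 [ 0.51473763 -0.29432157 -0.46783161]
```

View pics/w1.png

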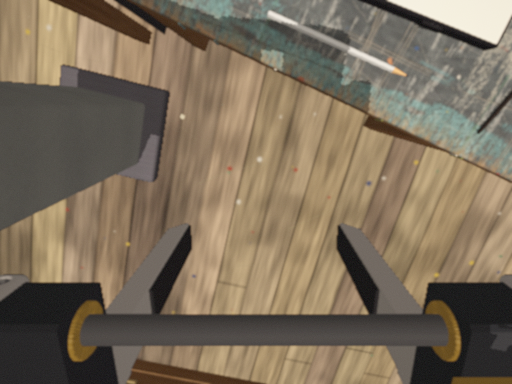

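The call was refused and the arm hasn't moved, so the wrist view shows only the floor and table edge. I'll give all the keys in each row.

Request:
{"fn": "step_arm", "kwargs": {"plan": [{"dx": 0.27, "dy": -0.285, "dz": 0, "rx": 0, "ry": 0, "rz": 0, "claw": 1}, {"dx": 0.27, "dy": -0.285, "dz": 0, "rx": 0, "ry": 0, "rz": 0, "claw": 1}, {"dx": 0.27, "dy": -0.285, "dz": 0, "rx": 0, "ry": 0, "rz": 0, "claw": 1}, {"dx": 0.27, "dy": -0.285, "dz": 0, "rx": 0, "ry": 0, "rz": 0, "claw": 1}, {"dx": 0.27, "dy": -0.285, "dz": 0, "rx": 0, "ry": 0, "rz": 0, "claw": 1}, {"dx": 0.27, "dy": -0.285, "dz": 0, "rx": 0, "ry": 0, "rz": 0, "claw": 1}, {"dx": 0.27, "dy": -0.285, "dz": 0, "rx": 0, "ry": 0, "rz": 0, "claw": 1}, {"dx": 0.27, "dy": -0.285, "dz": 0, "rx": 0, "ry": 0, "rz": 0, "claw": 1}, {"dx": 0.27, "dy": -0.285, "dz": 0, "rx": 0, "ry": 0, "rz": 0, "claw": 1}, {"dx": 0.27, "dy": -0.285, "dz": 0, "rx": 0, "ry": 0, "rz": 0, "claw": 1}]}}

```text
time_s: 2.15
ee_pos: [0.3259, -0.1915, 0.2227]
eef_rot: [3.141, -0.0, 0.241]
force: [-0.9, 0.2, -0.2]
grip_width: 0.0171
grip_force: 0.0
```

Request:
{"fn": "step_arm", "kwargs": {"plan": [{"dx": 0.27, "dy": -0.285, "dz": 0, "rx": 0, "ry": 0, "rz": 0, "claw": 1}, {"dx": 0.27, "dy": -0.285, "dz": 0, "rx": 0, "ry": 0, "rz": 0, "claw": 1}, {"dx": 0.27, "dy": -0.285, "dz": 0, "rx": 0, "ry": 0, "rz": 0, "claw": 1}, {"dx": 0.27, "dy": -0.285, "dz": 0, "rx": 0, "ry": 0, "rz": 0, "claw": 1}, {"dx": 0.27, "dy": -0.285, "dz": 0, "rx": 0, "ry": 0, "rz": 0, "claw": 1}, {"dx": 0.27, "dy": -0.285, "dz": 0, "rx": 0, "ry": 0, "rz": 0, "claw": 1}, {"dx": 0.27, "dy": -0.285, "dz": 0, "rx": 0, "ry": 0, "rz": 0, "claw": 1}, {"dx": 0.27, "dy": -0.285, "dz": 0, "rx": 0, "ry": 0, "rz": 0, "claw": 1}, {"dx": 0.27, "dy": -0.285, "dz": 0, "rx": 0, "ry": 0, "rz": -0.065, "claw": 1}, {"dx": 0.19, "dy": -0.34, "dz": 0, "rx": 0, "ry": 0, "rz": -0.065, "claw": 1}]}}

```text
time_s: 3.15
ee_pos: [0.5077, 0.1539, 0.2222]
eef_rot: [3.141, 0.0, 0.449]
force: [0.4, 0.7, -0.5]
grip_width: 0.0002
grip_force: 0.0
```

Run:
```python
from h import *
o=telemetry.get_obs(); print(o["time_s"],o["ee_pos"],o["eef_rot"],o["grip_width"],o["force"])
c=viewer.camera("wrist"); P=pts(c,o); np.savez("w.npz",P=P,img=c["img"])
for k in ["plunger_yoke","plunger_knob","push_grip","block_top"]:
    for d in viewer.recognise(k,c)[:2]:
        l,t,r,b=map(int,d["rect"]); print(k,round(d["score"],2),d["rect"],P[(t+b)//2,(l+r)//2].round(3))
save(c,"w2.png")
```

```text
3.15 [0.50766759 0.15386731 0.22221628] [3.14147257e+00 2.05531168e-05 4.48512968e-01] 0.0002458310475510236 [ 0.40290372  0.71830953 -0.50369855]
plunger_yoke 0.8 [154.8, 110.4, 198.8, 162.7] [0.52  0.25  0.103]
plunger_knob 0.62 [159.0, 128.6, 192.5, 157.4] [0.514 0.249 0.104]
push_grip 0.73 [341.8, 104.0, 384.8, 171.9] [0.594 0.086 0.076]
block_top 0.7 [233.8, 82.3, 307.3, 183.9] [0.556 0.17  0.04 ]
```

View pics/w2.png

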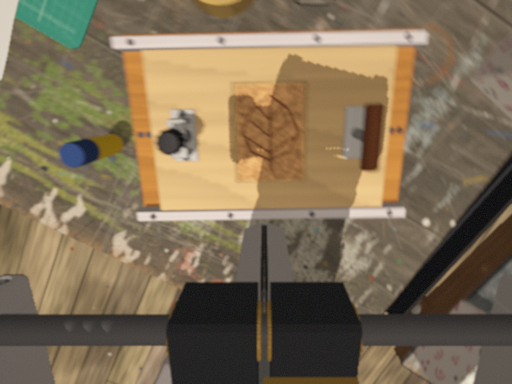

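The wrist view shows the block at px 234–307 × 82–184, the knob at (172,142) and the push grip at (370,137), with the jig nearly square to the tool. Next I'll get precise positions from the depth map.

Run:
```python
from h import *
d=np.load("w.npz");P=d["P"];img=d["img"].astype(int)
k=P[125:160,155:200].reshape(-1,3); t=k[(k[:,2]>.095)&(k[:,2]<.11)]
lo,hi=t.min(0),t.max(0); print("knob top",((lo+hi)/2).round(4),(hi-lo).round(4),np.median(t[:,2]),len(t))
# bed plane, edges of rails rows
b=P[55:205,205:330]; v=b[b[...,2]>.0]; 
for r in (40,): 
    pass
# rail direction: rail top midpoints
for cols in ((130,260),(300,400)):
  pass
g=img.sum(-1)
a=[P[(np.abs(P[:,c,0])>0)&(g[:,c]>560)&(np.arange(384)<60)&(np.arange(384)>25),c] for c in range(150,400,10)]
m=np.array([x.mean(0) for x in a if len(x)>3]); p=np.polyfit(m[:,1],m[:,0],1); print("yaw",-np.arctan(p[0]), m[:,2].mean())
for v0 in range(70,196,8): print(v0,P[v0,268].round(4))
print(P[130,[225,228,231,234,237,240,300,303,306,309,312]].round(4))
```

```text
knob top [0.5106 0.2537 0.1003] [0.0248 0.0252 0.0099] 0.10273320370174592 547
yaw 0.4681090327386629 0.03685005035198982
70 [0.6137 0.2004 0.0355]
78 [0.6064 0.1968 0.036 ]
86 [0.599  0.1933 0.0363]
94 [0.5915 0.1896 0.0373]
102 [0.5839 0.186  0.0379]
110 [0.5763 0.1823 0.0389]
118 [0.5685 0.1785 0.0399]
126 [0.5606 0.1747 0.0388]
134 [0.5528 0.1709 0.0412]
142 [0.5448 0.1671 0.0417]
150 [0.5365 0.163  0.0407]
158 [0.5283 0.159  0.0414]
166 [0.52   0.155  0.0421]
174 [0.5118 0.1511 0.0436]
182 [0.5016 0.146  0.0369]
190 [0.4922 0.1415 0.0354]
[[0.5352 0.2167 0.0357]
 [0.5367 0.2137 0.0359]
 [0.5381 0.2106 0.035 ]
 [0.5396 0.2075 0.0352]
 [0.5416 0.2043 0.0399]
 [0.543  0.2012 0.0396]
 [0.5723 0.1403 0.0397]
 [0.5738 0.1374 0.0406]
 [0.5752 0.134  0.0386]
 [0.5766 0.1304 0.035 ]
 [0.5781 0.1274 0.0356]]
```

Request:
{"fn": "step_arm", "kwargs": {"plan": [{"dx": 0.06, "dy": 0.1, "dz": 0.3, "rx": 0, "ry": 0, "rz": -0.007, "claw": 1}, {"dx": 0, "dy": 0, "dz": 0.45, "rx": 0, "ry": 0, "rz": 0, "claw": 1}, {"dx": 0, "dy": 0, "dz": 0.4, "rx": 0, "ry": 0, "rz": 0, "claw": 1}, {"dx": 0, "dy": 0, "dz": 0.25, "rx": 0, "ry": 0, "rz": 0, "claw": 1}, {"dx": 0, "dy": 0, "dz": 0.1, "rx": 0, "ry": 0, "rz": 0, "claw": 1}, {"dx": 0, "dy": 0, "dz": 0, "rx": 0, "ry": 0, "rz": 0, "claw": 1}, {"dx": 0, "dy": 0, "dz": 0, "rx": 0, "ry": 0, "rz": 0, "claw": 1}]}}

```text
time_s: 4.1
ee_pos: [0.5171, 0.1458, 0.0739]
eef_rot: [3.141, -0.002, 0.455]
force: [0.1, -0.5, 0.9]
grip_width: 0.0005
grip_force: 0.0
```

Request:
{"fn": "step_arm", "kwargs": {"plan": [{"dx": 0, "dy": -0.01, "dz": 0.08, "rx": 0, "ry": 0, "rz": 0, "claw": 1}, {"dx": 0, "dy": 0, "dz": 0.03, "rx": 0, "ry": 0, "rz": 0, "claw": 1}, {"dx": 0, "dy": 0, "dz": 0.02, "rx": 0, "ry": 0, "rz": 0, "claw": 1}, {"dx": 0, "dy": 0, "dz": 0.02, "rx": 0, "ry": 0, "rz": 0, "claw": 1}, {"dx": 0, "dy": 0, "dz": 0.02, "rx": 0, "ry": 0, "rz": 0, "claw": 1}, {"dx": 0, "dy": 0, "dz": 0, "rx": 0, "ry": 0, "rz": 0, "claw": 1}]}}

```text
time_s: 4.7
ee_pos: [0.5158, 0.1469, 0.0555]
eef_rot: [3.142, 0.0, 0.456]
force: [-0.4, -0.9, 1.9]
grip_width: 0.0002
grip_force: 0.6
```

Request:
{"fn": "step_arm", "kwargs": {"plan": [{"dx": 0, "dy": 0, "dz": 0.01, "rx": 0, "ry": 0, "rz": 0, "claw": 1}, {"dx": 0, "dy": 0, "dz": 0.01, "rx": 0, "ry": 0, "rz": 0, "claw": 1}, {"dx": 0, "dy": 0, "dz": 0.01, "rx": 0, "ry": 0, "rz": 0, "claw": 1}]}}

```text
time_s: 5.0
ee_pos: [0.5159, 0.1469, 0.0531]
eef_rot: [3.142, 0.0, 0.456]
force: [-10.2, -3.5, 23.1]
grip_width: 0.0007
grip_force: 11.6
```

Request:
{"fn": "step_arm", "kwargs": {"plan": [{"dx": 0, "dy": 0, "dz": 0.005, "rx": 0, "ry": 0, "rz": 0, "claw": 1}, {"dx": 0, "dy": 0, "dz": 0, "rx": 0, "ry": 0, "rz": 0, "claw": 1}]}}

```text
time_s: 5.2
ee_pos: [0.5159, 0.1469, 0.0532]
eef_rot: [3.142, 0.0, 0.456]
force: [-9.9, -3.6, 19.5]
grip_width: -0.0001
grip_force: 9.7
```

Request:
{"fn": "step_arm", "kwargs": {"plan": [{"dx": 0, "dy": 0, "dz": -0.1, "rx": 0, "ry": 0, "rz": 0, "claw": 1}, {"dx": 0, "dy": 0, "dz": -0.4, "rx": 0, "ry": 0, "rz": 0, "claw": 0.5}, {"dx": 0, "dy": 0, "dz": -0.45, "rx": 0, "ry": 0, "rz": 0, "claw": 0.5}, {"dx": 0, "dy": 0, "dz": -0.45, "rx": 0, "ry": 0, "rz": 0, "claw": 0.5}, {"dx": 0, "dy": 0, "dz": -0.3, "rx": 0, "ry": 0, "rz": 0, "claw": 0.5}, {"dx": 0, "dy": 0, "dz": 0, "rx": 0, "ry": 0, "rz": 0, "claw": 0.5}, {"dx": 0, "dy": 0, "dz": 0, "rx": 0, "ry": 0, "rz": 0, "claw": 0.5}]}}

```text
time_s: 5.9
ee_pos: [0.516, 0.147, 0.222]
eef_rot: [3.141, -0.001, 0.456]
force: [-0.3, -0.1, -0.6]
grip_width: 0.0449
grip_force: 0.0
```

Run:
```python
from h import *
o=telemetry.get_obs(); print(o["time_s"],o["ee_pos"],o["eef_rot"],o["grip_width"],o["force"])
c=viewer.camera("wrist"); P=pts(c,o)
R=np.array([[.896,.444],[-.444,.896]])
q=P.reshape(-1,3); j=(q[:,:2]-[.554,.166])@R.T
for x in range(-75,80,10):
    s=lambda ys:np.round(np.median(q[(abs(j[:,0]*1e3-x)<4)&np.any([abs(j[:,1]*1e3-y)<6 for y in ys],0),2])*1e3,1)
    print(x,"block",s([-20,0,20]),"bed",s([-55,55]))
t=q[(q[:,2]>.1)&(q[:,2]<.106)&(np.hypot(*(q[:,:2]-[.511,.253]).T)<.03)]
print("knob",((t.min(0)+t.max(0))/2).round(4),np.ptp(t,0),len(t))
save(c,"w3.png")
```

```text
5.9 [0.51600858 0.14701643 0.22204147] [ 3.14146010e+00 -9.34505281e-04  4.56015553e-01] 0.0448975568280608 [-0.2513659  -0.12782401 -0.57865127]
-75 block 36.2 bed 36.1
-65 block 36.2 bed 36.2
-55 block 36.4 bed 36.0
-45 block 269.7 bed 36.0
-35 block 269.7 bed 36.2
-25 block 322.6 bed 36.2
-15 block 319.3 bed 318.9
-5 block 36.3 bed 36.1
5 block 36.1 bed 36.0
15 block 36.2 bed 36.0
25 block 36.3 bed 36.1
35 block 36.1 bed 36.1
45 block 36.2 bed 36.1
55 block 35.9 bed 36.2
65 block 36.0 bed 36.3
75 block 36.0 bed 36.1
knob [0.511  0.2535 0.1026] [0.02365546 0.02297432 0.00513612] 480
```

View pics/w3.png

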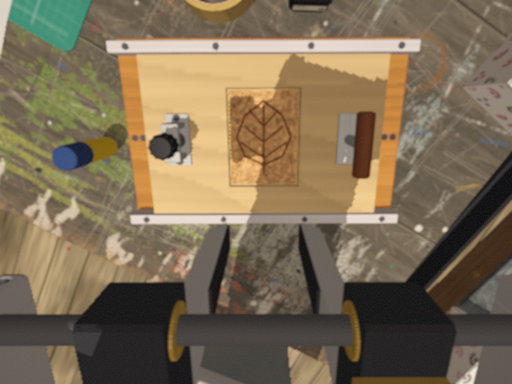

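The block (px 228–299 × 87–186) is now flush: 36 mm along its length, same as the bed. The knob is at (0.511, 0.2535). Moving over it.

Request:
{"fn": "step_arm", "kwargs": {"plan": [{"dx": 0.14, "dy": -0.33, "dz": 0, "rx": 0, "ry": 0, "rz": 0, "claw": 0.5}, {"dx": 0.14, "dy": -0.33, "dz": 0.1, "rx": 0, "ry": 0, "rz": 0, "claw": 0.5}, {"dx": 0.14, "dy": -0.32, "dz": 0.2, "rx": 0, "ry": 0, "rz": 0, "claw": 0.5}, {"dx": 0, "dy": 0, "dz": 0.4, "rx": 0, "ry": 0, "rz": 0, "claw": 0.5}, {"dx": 0, "dy": 0, "dz": 0.1, "rx": 0, "ry": 0, "rz": 0, "claw": 0.5}, {"dx": 0, "dy": 0, "dz": 0, "rx": 0, "ry": 0, "rz": 0, "claw": 0.5}, {"dx": 0, "dy": 0, "dz": 0, "rx": 0, "ry": 0, "rz": 0, "claw": 0.5}]}}

```text
time_s: 6.65
ee_pos: [0.5111, 0.253, 0.143]
eef_rot: [3.142, -0.001, 0.455]
force: [0.8, -0.1, 1.5]
grip_width: 0.0471
grip_force: 0.0
```

Well centred. Now down 49 mm and close gently.

Request:
{"fn": "step_arm", "kwargs": {"plan": [{"dx": 0, "dy": 0, "dz": 0.2, "rx": 0, "ry": 0, "rz": 0, "claw": 0.5}, {"dx": 0, "dy": 0, "dz": 0.2, "rx": 0, "ry": 0, "rz": 0, "claw": 0.5}, {"dx": 0, "dy": 0, "dz": 0.09, "rx": 0, "ry": 0, "rz": 0, "claw": 0.5}, {"dx": 0, "dy": 0, "dz": 0, "rx": 0, "ry": 0, "rz": 0, "claw": 0.5}, {"dx": 0, "dy": 0, "dz": 0, "rx": 0, "ry": 0, "rz": 0, "claw": 1}, {"dx": 0, "dy": 0, "dz": 0, "rx": 0, "ry": 0, "rz": 0, "claw": 1}, {"dx": 0, "dy": 0, "dz": 0, "rx": 0, "ry": 0, "rz": 0, "claw": 1}, {"dx": 0, "dy": 0, "dz": 0, "rx": 0, "ry": 0, "rz": 0, "claw": 1}, {"dx": 0, "dy": 0, "dz": 0, "rx": 0, "ry": 0, "rz": 0, "claw": 1}], "grip_force": 45}}

```text
time_s: 7.55
ee_pos: [0.511, 0.2533, 0.0937]
eef_rot: [3.141, -0.001, 0.456]
force: [1.9, -4.5, 6.2]
grip_width: 0.0228
grip_force: 45.0
```

Request:
{"fn": "step_arm", "kwargs": {"plan": [{"dx": 0, "dy": 0, "dz": -0.03, "rx": 0, "ry": 0, "rz": 0, "claw": 1}, {"dx": 0, "dy": 0, "dz": -0.03, "rx": 0, "ry": 0, "rz": 0, "claw": 1}, {"dx": 0, "dy": 0, "dz": -0.03, "rx": 0, "ry": 0, "rz": 0, "claw": 1}, {"dx": 0, "dy": 0, "dz": -0.03, "rx": 0, "ry": 0, "rz": 0, "claw": 1}, {"dx": 0, "dy": 0, "dz": -0.025, "rx": 0, "ry": 0, "rz": 0, "claw": 1}, {"dx": 0, "dy": 0, "dz": 0, "rx": 0, "ry": 0, "rz": 0, "claw": 1}, {"dx": 0, "dy": 0, "dz": 0, "rx": 0, "ry": 0, "rz": 0, "claw": 1}]}}

```text
time_s: 8.25
ee_pos: [0.5108, 0.2532, 0.1067]
eef_rot: [3.141, -0.0, 0.456]
force: [8.0, -1.0, -11.3]
grip_width: 0.0225
grip_force: 45.0
```

Request:
{"fn": "step_arm", "kwargs": {"plan": [{"dx": 0, "dy": 0, "dz": -0.01, "rx": 0, "ry": 0, "rz": 0, "claw": 1}, {"dx": 0, "dy": 0, "dz": -0.01, "rx": 0, "ry": 0, "rz": 0, "claw": 1}, {"dx": 0, "dy": 0, "dz": -0.01, "rx": 0, "ry": 0, "rz": 0, "claw": 1}, {"dx": 0, "dy": 0, "dz": 0, "rx": 0, "ry": 0, "rz": 0, "claw": 1}]}}

```text
time_s: 8.65
ee_pos: [0.5108, 0.2531, 0.1096]
eef_rot: [3.141, -0.0, 0.456]
force: [9.1, 0.5, -11.3]
grip_width: 0.023
grip_force: 45.0
```

Run:
```python
from h import *
o=telemetry.get_obs(); print(o["ee_pos"],o["force"],o["grip_width"])
cs=viewer.camera("side"); cw=viewer.camera("wrist"); P=pts(cw,o)
R=np.array([[.896,.444],[-.444,.896]]); q=P.reshape(-1,3); j=(q[:,:2]-[.554,.166])@R.T
for x in range(-45,50,15): print(x,[np.round(np.median(q[(abs(j[:,0]*1e3-x)<5)&(abs(j[:,1]*1e3-y)<5),2])*1e3,1) for y in (-55,-30,0,30)])
a=cv2.resize(cs["img"][140:260,170:330],(400,300),interpolation=3);b=cv2.resize(cw["img"],(400,300))
cv2.imwrite("pics/v4.png",np.hstack([a,b])[:,:,::-1])
```

```text
[0.51081732 0.25313995 0.10962736] [  9.05746941   0.46536529 -11.27887527] 0.022979648236585812
-45 [np.float64(36.1), np.float64(36.1), np.float64(36.2), np.float64(36.3)]
-30 [np.float64(36.1), np.float64(36.1), np.float64(36.4), np.float64(36.1)]
-15 [np.float64(36.2), np.float64(36.3), np.float64(36.2), np.float64(36.2)]
0 [np.float64(36.1), np.float64(36.3), np.float64(36.2), np.float64(195.0)]
15 [np.float64(36.0), np.float64(36.2), np.float64(36.3), np.float64(37.1)]
30 [np.float64(36.1), np.float64(36.1), np.float64(36.0), np.float64(194.6)]
45 [np.float64(36.0), np.float64(36.1), np.float64(36.1), np.float64(36.1)]
```

View pics/v4.png

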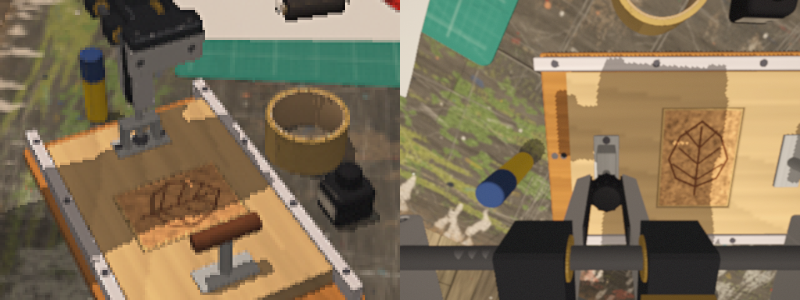

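The block is still flush, and the knob sits between the pads (right image, about 605,192). I'll add a little more lift to feel the stop.

Request:
{"fn": "step_arm", "kwargs": {"plan": [{"dx": 0, "dy": 0, "dz": -0.01, "rx": 0, "ry": 0, "rz": 0, "claw": 1}, {"dx": 0, "dy": 0, "dz": 0, "rx": 0, "ry": 0, "rz": 0, "claw": 1}, {"dx": 0, "dy": 0, "dz": 0, "rx": 0, "ry": 0, "rz": 0, "claw": 1}]}}

```text
time_s: 9.05
ee_pos: [0.5107, 0.2531, 0.1099]
eef_rot: [3.141, 0.0, 0.456]
force: [10.9, 0.6, -17.5]
grip_width: 0.0231
grip_force: 45.0
```

The stop is reached: force rose to 17.5 N for only 0.3 mm of travel. I'll hold briefly to check for slip.

Request:
{"fn": "step_arm", "kwargs": {"plan": [{"dx": 0, "dy": 0, "dz": 0, "rx": 0, "ry": 0, "rz": 0, "claw": 1}, {"dx": 0, "dy": 0, "dz": 0, "rx": 0, "ry": 0, "rz": 0, "claw": 1}, {"dx": 0, "dy": 0, "dz": 0, "rx": 0, "ry": 0, "rz": 0, "claw": 1}, {"dx": 0, "dy": 0, "dz": 0, "rx": 0, "ry": 0, "rz": 0, "claw": 1}, {"dx": 0, "dy": 0, "dz": 0, "rx": 0, "ry": 0, "rz": 0, "claw": 1}, {"dx": 0, "dy": 0, "dz": 0, "rx": 0, "ry": 0, "rz": 0, "claw": 1}]}}

```text
time_s: 9.65
ee_pos: [0.5107, 0.2531, 0.1099]
eef_rot: [3.141, 0.0, 0.456]
force: [11.7, 0.4, -17.6]
grip_width: 0.0228
grip_force: 45.0
```

```bash
python3 -c "
from station import hand_in
print(hand_in())"
```

```text
the job is handed in; nothing more can be done
None
```

The block is pressed flush (about 36 mm high along its length, same as the bed), the arm is holding the plunger knob up against its stop with the pin clear, the bystanders were left alone, and the job is handed in.

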